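# Shut the loaded incubator drawer and start it

## Robot

A 6-joint arm with a two-finger parallel gripper is mounted at the origin on the work surface. World frame = base frame: x ahead of the robot, y to its left, z up, the work surface at z = 0. Lengths are in m, angles in rad, forces in N, time in s.
With the tool pointing down it reaches from about 0.25 to 0.775 m from the base axis. Payload 4 kg.
Tool frame: the origin (TCP) lies between the finger pads; the fingertips stand 14 mm ahead of it and the grasp point (between the pads) lies 5 mm behind it (nose_length is the distance from the TCP to the fingertips, in m); z points along the fingers, y is the line along which they close (so a half turn about z gives the same grasp; the last joint's range is limited). The gripper opens to 94 mm and grips with 3 to 60 N. Pads are 16 mm wide; open, the fingers measure 119 mm over their backs; the gripper's body (75 mm by 177 mm) begins 78 mm behind the grasp point.
Start: joints at [1.184, 0.087, 1.371, -0, 1.684, -0.103], TCP at [0.154, 0.528, 0.22] pointing down, gripper open.
Joint ranges: [-3.1, 3.1], [-0.76, 2.03], [0.27, 2.55], [-1.08, 4.22], [0.17, 2.65], [-2.57, 2.57]. Speed limits (rad/s): [2.79, 2.79, 3.14, 3.14, 3.14, 3.14].

## Interface

Orientations are given as [roll, pitch, yaw] about the fixed x, y, z axes, in that order (R = Rz(yaw) Ry(pitch) Rx(roll)).
In Python, from bench import * gives the robot as it stands.
- The arm moves only by the tool move_arm, never from a script. Its argument "steps" is one flat list of numbers, 7 for each row, row after row: the turn, a rotation vector about the world's x, y, z in rad, then the shift along the world's x, y, z in m, then the opening, from 0 (shut) to 1 (fully open). A call has 1 to 12 rows; each row is the pose to reach, as a shift and turn from the pose commanded when the call began; what a row does not reach only later rows make up. A row lasts 1/10 s, in which the tool goes at most 50 mm and 8.59 degrees, less where a joint would pass 70% of its speed; a pose out of reach is approached as far as the arm can. A call with a gripper value outside its range is refused whole. The fingers move at their own pace and stop on an object; the grip force is fixed at half the most. Time passes only in rows, so rows that repeat a pose let the fingers close. It gives the time, the measured TCP pose, the force, the opening and the grip force at its end, in the units of the state.
- get_obs(): the state, without advancing time (a new reading comes with each control period).
- snapshot(name): name is "side" or "top"; returns (picture, depth): 480x640x3 uint8, red, green, blue; 480x640 float32, m along the optical axis (not along the pixel's ray), 0 where there is no reading.
- camera_model(name): a dict with "fx", "fy", "cx", "cy" (pixels), "k1" (the pictures are not rectified: a ray, as slopes to the right and down, at radius r is drawn at 1 + k1 r^2 times it, then the intrinsics apply), "rvec" (rotation vector, rad) and "tvec" (3), from world to camera coordinates, as OpenCV has them. Camera axes: x right, y down, z forward; pixel columns grow to the right and rows downward; lengths in m; the calibration is good to about 2 mm. A picture is of the moment at which its call begins. camera_model takes no time and is no camera call.
- close_job(): hands the job in; it is judged then, once.
Trained networks look in the newest picture that a camera, given by its name, has taken for a name from the list of things; names that differ only in an ending like _2 or _b are one class to them, and where a whole thing is asked for, a point or a joint stands for the part that bears it (a point fixed in the world has none). Each returns a list of dicts, best first, with "score" (0 to 1); they miss things now and then, are a little off and sometimes report something else, mostly with a low value. They report only what shows in the picture. A call takes as long as a camera call.
- silhouettes(camera, target): "pixels" (480x640 bool, what is visible of it) and "uv" ([column, row] in pixels, amid what is visible of it).
- spot_point(camera, target): "uv" ([column, row] in pixels: a listed point, or the origin of a listed thing).
The state is a dict: "time": time; "joint_positions": joint angles; "qvel": joint speeds; "joint_torque": joint torques, N m; "tool_pos": TCP position; "ee_rot": TCP orientation; "wrist_force": force on the tool from outside, world axes, zero at the start; "wrist_torque": the same for the moment, N m; "width": finger opening in m; "finger_force": force on a finger pad.
Only numpy, scipy, OpenCV 4.12 (cv2) and the standard library are available. Lean on these libraries where they do the work, as an engineer would, in place of code of your own. Each camera call takes 0.05 s, during which the arm holds its last target. There are 200 camera calls.

## Task

Start the incubation of the blue plate: with the fingertips, push the drawer that carries the blue plate until it is fully home, then press the green start button on top of that same module and let go of it. Grasp and lift nothing: do not touch either plate (the blue one rides in on its tray), do not start before the drawer is home, and leave the other drawer, its button and everything else on the bench as they are.

Things in the scene. Friction and masses are not known exactly. Their poses are not given: they have to be found in the camera images.
- unit_a: white incubator module whose drawer carries the blue plate: fixed, 280 deep x 140 wide x 120 mm, on a 10 mm docking plate (roof 130 mm above the table), 10 mm beside its twin; either may stand left or right. Origin: underside, middle of its front (fascia) plane. x points into the module (the way the drawer shuts, roughly world +y), y along the front, z up.
- drawer_a (a joint): sliding drawer of unit_a: opening in m, 0 = fully home against its stop, 0.15 = fully out. It slides along the module's x with about 2.5 N of friction, no spring, and stays where it is left.
- drawer_a_front (a point): centre of the outer face of drawer_a's grey front panel, 65 mm above the table; axes as the module's. Panel 132 wide x 90 tall x 14 mm thick, lower edge 20, upper edge 110 mm above the table. Shut, its face stands 14 mm proud of the fascia. Behind it a tray holds the plate, whose top lies 5 mm below the panel's upper edge.
- start_a (a joint): green start button of unit_a: travel in m, 0 = up, 0.006 = fully down (4 N), springs back; it counts as pressed beyond 0.004.
- start_a_top (a point): centre of the top of that round green button (26 mm across, pressed straight down), on the module's top deck 50 mm behind the fascia, 30 mm towards the module's -y side.
- plate_blue: blue 24-well plate, 128 x 85.5 x 20 mm, 120 g, lying loose in the tray of drawer_a (160 x 89.5 mm inside, rims 6 mm high, so 32 mm of play along the drawer). Origin: centre of its underside, 85 mm above the table, 86 to 118 mm behind the drawer's front face; its x runs along the drawer's.
- unit_b: white incubator module whose drawer carries the yellow plate: fixed, 280 deep x 140 wide x 120 mm, on a 10 mm docking plate (roof 130 mm above the table), 10 mm beside its twin; either may stand left or right. Origin: underside, middle of its front (fascia) plane. x points into the module (the way the drawer shuts, roughly world +y), y along the front, z up.
- drawer_b (a joint): sliding drawer of unit_b: opening in m, 0 = fully home against its stop, 0.15 = fully out. It slides along the module's x with about 2.5 N of friction, no spring, and stays where it is left.
- drawer_b_front (a point): centre of the outer face of drawer_b's grey front panel, 65 mm above the table; axes as the module's. Panel 132 wide x 90 tall x 14 mm thick, lower edge 20, upper edge 110 mm above the table. Shut, its face stands 14 mm proud of the fascia. Behind it a tray holds the plate, whose top lies 5 mm below the panel's upper edge.
- start_b (a joint): green start button of unit_b: travel in m, 0 = up, 0.006 = fully down (4 N), springs back; it counts as pressed beyond 0.004.
- start_b_top (a point): centre of the top of that round green button (26 mm across, pressed straight down), on the module's top deck 50 mm behind the fascia, 30 mm towards the module's -y side.
- plate_yellow: yellow 24-well plate, 128 x 85.5 x 20 mm, 120 g, lying loose in the tray of drawer_b (160 x 89.5 mm inside, rims 6 mm high, so 32 mm of play along the drawer). Origin: centre of its underside, 85 mm above the table, 86 to 118 mm behind the drawer's front face; its x runs along the drawer's.
- carton: small cardboard carton 70 x 100 x 50 mm standing loose on the rear of the roof of unit_b. Origin: centre of its underside. To be left alone.
- tip_box: yellow pipette-tip box 120 x 85 x 62 mm, loose on the bench. Origin: centre of its underside. To be left alone.
- tube_rack: red tube rack 110 x 75 x 28 mm with white tubes standing 12 mm out of it, loose on the bench. Origin: centre of its underside. To be left alone.
- bottle: clear reagent bottle with blue cap, 64 mm across, 140 mm tall, loose on the bench. Origin: centre of its underside. To be left alone.
- jar: amber jar with white cap, 60 mm across, 75 mm tall, loose on the bench. Origin: centre of its underside. To be left alone.

How it is judged:
On the way, in this order (a step that is already met when the one before it is completed fails the run):
1. the drawer with the blue plate is fully home (value of joint drawer_a below 0.004 m), for 0.2 s.
2. the start button of that module is pressed (value of joint start_a above 0.004 m), for 0.05 s.
At the end, for the whole second after the job is handed in: The blue plate's drawer is within 4 mm of its stop and still, its start button is up again, both plates lie flat within the rims of their trays, the other drawer is within 8 mm of where it was, and the bystanders are within 15 mm of where they were (value of joint drawer_a below 0.004 m and velocity of joint drawer_a between -0.01 and 0.01 m/s and value of joint start_a below 0.002 m and distance of drawer_b_front from where it was at the start of the episode below 0.008 m and x of plate_blue in the frame of drawer_a_front between 0.08 and 0.124 m and y of plate_blue in the frame of drawer_a_front between -0.006 and 0.006 m and z of plate_blue in the frame of drawer_a_front between 0.015 and 0.025 m and angle between each of plate_blue, plate_yellow's own z axis and vertical below 0.05 rad and x of plate_yellow in the frame of drawer_b_front between 0.08 and 0.124 m and y of plate_yellow in the frame of drawer_b_front between -0.006 and 0.006 m and z of plate_yellow in the frame of drawer_b_front between 0.015 and 0.025 m and linear speed of plate_blue below 0.02 m/s and distance of each of carton, tip_box, tube_rack, bottle, jar from where it was at the start of the episode below 0.015 m); the robot touches nothing.
It fails at once if the start button is pressed before the drawer is home (value of joint start_a above 0.003 m and value of joint drawer_a above 0.006 m).
It fails at once if the other module's drawer is moved or its start button pressed (value of joint start_b above 0.003 m or distance of drawer_b_front from where it was at the start of the episode above 0.01 m).
It fails at once if a plate is touched by the robot (contact force between any of the fingers, the arm and plate_blue above 1 N or contact force between any of the fingers, the arm and plate_yellow above 1 N).
It fails at once if a plate is lifted out of its tray (height (world z) of any of plate_blue, plate_yellow above 0.095 m).
It fails at once if a bystander is lifted, knocked or moved (distance of any of carton, tip_box, tube_rack, bottle, jar from where it was at the start of the episode above 0.02 m or angle between any of carton, tip_box, tube_rack, bottle, jar's own z axis and vertical above 0.3 rad).
It also fails if it takes over 48 s, if anything falls off the work surface, if the arm or the gripper's body presses on something with over 40 N, if the wrist force passes 120 N, or if a joint passes its speed limit or range.

## Working session

There is one attempt and no reset: what is moved stays moved. The work goes in short steps, Python scripts to look and compute and a tool call to move; the robot and the scene stay as the last step left them, time stands still between calls to the robot, and variables do not carry over. Pictures are saved under pics/ and viewed, at most 10 in all, crops included, and the job is handed in when it is done.

Besides the shell and the picture viewer there is one more tool, called as name(argument=value, ...) on one line, values as JSON. move_arm: Moves the arm, as the interface text tells. Its arguments: {"type":"object","properties":{"steps":{"type":"array"}},"required":["steps"]}

```bash
mkdir -p pics; cat > h.py <<'E'
from bench import *
import numpy as np, cv2
def ray(cam,uv):
    m=camera_model(cam); K=np.array([[m['fx'],0,m['cx']],[0,m['fy'],m['cy']],[0,0,1]])
    p=cv2.undistortPoints(np.array([[uv]],float),K,np.array([m['k1'],0,0,0,0.]))[0,0]
    R=cv2.Rodrigues(np.array(m['rvec'],float))[0]; t=np.array(m['tvec'],float).ravel()
    return R,t,np.array([p[0],p[1],1])
def at_z(cam,uv,z):
    R,t,d=ray(cam,uv); c=-R.T@t; w=R.T@d; return c+w*(z-c[2])/w[2]
def at_depth(cam,uv,dep):
    R,t,d=ray(cam,uv); r,c=int(round(uv[1])),int(round(uv[0]))
    q=dep[max(r-1,0):r+2,max(c-1,0):c+2]; q=q[q>0]
    return R.T@(d*np.median(q)-t) if len(q) else None
E
python3 - <<'E'
from h import *
np.set_printoptions(precision=4,suppress=True)
for c in ("top","side"):
    im,d=snapshot(c); cv2.imwrite(f"pics/{c}0.png",im[:,:,::-1])
    for n in ("drawer_a_front","start_a_top","plate_blue","plate_yellow","unit_a"):
        for r in spot_point(c,n)[:3]:
            uv=np.array(r["uv"]); print(c,n,round(r["score"],2),uv,at_depth(c,uv,d))
print(get_obs()["time"],get_obs()["tool_pos"],get_obs()["ee_rot"])
E
```

```text
top drawer_a_front 0.82 [322.  287.1] [0.4763 0.0011 0.1069]
top start_a_top 0.7 [319.2 289.2] [0.4718 0.0074 0.1102]
top start_a_top 0.41 [234.4 287.3] [0.4786 0.1895 0.1523]
top plate_blue 0.93 [277.5 293.6] [0.4629 0.1002 0.1048]
top plate_blue 0.23 [268.1 228.5] [0.6082 0.12   0.1051]
top plate_yellow 0.96 [265.3 224.9] [0.6166 0.1265 0.102 ]
top unit_a 0.8 [252.4 232.3] [0.6    0.1551 0.1058]
top unit_a 0.76 [262.6 293.8] [0.4627 0.1334 0.1041]
side drawer_a_front 0.65 [282.9 283.8] [0.4781 0.0024 0.0595]
side start_a_top 0.49 [250.2 202.4] [0.4839 0.1979 0.1512]
side plate_blue 0.7 [263.5 248.7] [0.4678 0.0858 0.1042]
side plate_yellow 0.84 [311.7 227.9] [0.5992 0.0934 0.105 ]
side plate_yellow 0.34 [393.5 365. ] [ 0.6106 -0.2822  0.0287]
side unit_a 0.98 [255.5 257.9] [0.4398 0.0674 0.1056]
side unit_a 0.91 [306.  230.5] [0.5831 0.0923 0.1046]
0.6 [0.154  0.528  0.2195] [ 3.1415 -0.      2.8578]
```

View pics/top0.png

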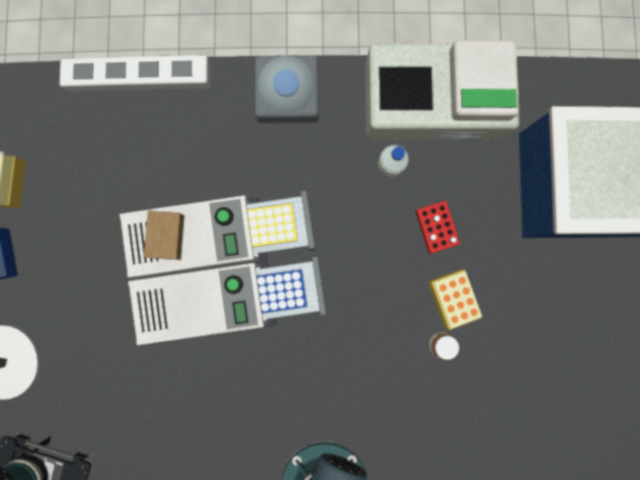

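View pics/side0.png

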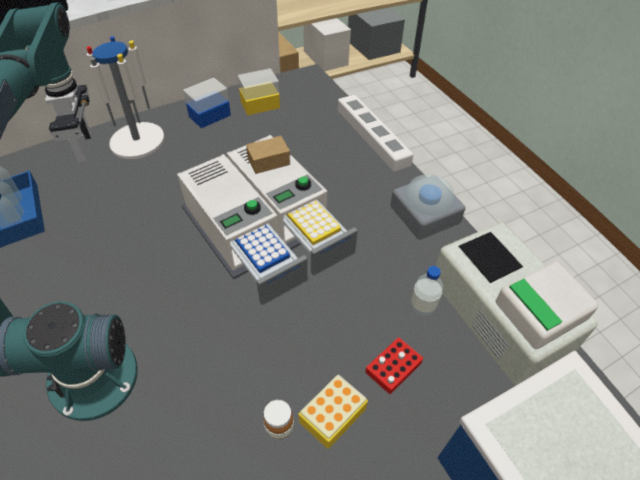

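The blue module is the nearer one: button at about (233,285) and panel edge from (315,258) to (325,313) in the top view. The yellow drawer lies beyond it, at larger x. Next I'll measure the panel face and button.

```bash
python3 - <<'E'
from h import *
np.set_printoptions(precision=4,suppress=True)
im,d={},{}
def cloud(c,mask,d):
    m=camera_model(c); K=np.array([[m['fx'],0,m['cx']],[0,m['fy'],m['cy']],[0,0,1]])
    v,u=np.nonzero(mask&(d>0)); p=cv2.undistortPoints(np.stack([u,v],1)[:,None].astype(float),K,np.array([m['k1'],0,0,0,0.]))[:,0]
    R,t,_=ray(c,[320,240]); z=d[v,u]
    return (np.c_[p*z[:,None],z]-t)@R
for c in ("top","side"):
    im,d=snapshot(c)
    P=cloud(c,np.ones_like(d,bool),d); ok=d>0
    rgb=im[ok].astype(int)
    # region of blue module
    for nm,lo,hi,hue in (("btn",(.4,.12,.13),(.7,.27,.17),1),("face",(.40,-.04,.03),(.545,.05,.1),0),("ptop",(.38,-.04,.1045),(.56,.03,.116),0),("roof",(.3,.1,.125),(.75,.55,.136),0)):
        s=((P>lo)&(P<hi)).all(1)
        if hue: s&=(rgb[:,1]>rgb[:,0]+50)&(rgb[:,1]>rgb[:,2]+40)&(rgb[:,1]>110)
        Q=P[s]
        if len(Q)<5: print(c,nm,len(Q)); continue
        print(c,nm,len(Q),Q.min(0),Q.max(0),np.median(Q,0))
        if hue:
            a=Q[Q[:,0]<np.median(P[s][:,0])+0] ; 
            _,l,ctr=cv2.kmeans(Q.astype(np.float32),2,None,(3,50,1e-4),5,0); print("  centres",ctr,np.bincount(l.ravel()))
        if nm in("face","ptop"):
            k=np.polyfit(Q[:,0],Q[:,1],1)
            for _ in range(5):
                r=Q[:,1]-np.polyval(k,Q[:,0]); g=abs(r)<.006; 
                if g.sum()>8:k=np.polyfit(Q[g,0],Q[g,1],1)
            print("  y=kx+c",k,"yaw deg",np.degrees(np.arctan(k[0])),g.sum(),"x range",np.percentile(Q[g,0],[1,99]))
        if nm=="roof": print("  rect",cv2.minAreaRect(Q[:,:2].astype(np.float32)))
    for r in silhouettes(c,"drawer_a_front")[:3]:
        Q=cloud(c,r["pixels"],d); print(c,"sil",r["score"],r["uv"],len(Q),Q.min(0),Q.max(0))
        f=Q[(Q[:,2]<.1)&(Q[:,2]>.02)]
        if c=="side" and len(f)>50:
            k=np.polyfit(f[:,0],f[:,1],1); print("  fit",k,np.percentile(f[:,0],[1,99]),np.std(f[:,1]-np.polyval(k,f[:,0])))
E
```

```text
top btn 337 [0.4091 0.1736 0.13  ] [0.6459 0.2286 0.1587] [0.5598 0.1993 0.15  ]
  centres [[0.4661 0.1898 0.1461]
 [0.6099 0.2089 0.1446]] [161 176]
top face 642 [ 0.4179 -0.0032  0.0764] [0.533 0.05  0.1  ] [0.4741 0.0284 0.0855]
  y=kx+c [0.0559 0.0024] yaw deg 3.201156544821498 263 x range [0.4223 0.5315]
top ptop 353 [ 0.4145 -0.0071  0.1045] [0.5455 0.0227 0.1154] [0.4788 0.0076 0.1091]
  y=kx+c [ 0.1344 -0.0569] yaw deg 7.65636592362126 304 x range [0.4166 0.5433]
top roof 13154 [0.3559 0.1307 0.125 ] [0.6788 0.4464 0.136 ] [0.4969 0.2769 0.1297]
  rect ((0.5176711082458496, 0.28850919008255005), (0.29127228260040283, 0.2805933356285095), 7.67660665512085)
top sil 0.84 [309.0, 282.0] 1432 [ 0.4073 -0.0051 -0.006 ] [0.5495 0.1518 0.1177]
top sil 0.36 [164.5, 235.6] 1782 [0.5396 0.3023 0.1228] [0.6451 0.3918 0.1862]
side btn 217 [0.4058 0.173  0.13  ] [0.6454 0.2302 0.1552] [0.4948 0.1979 0.1424]
  centres [[0.6028 0.2072 0.1417]
 [0.4568 0.1878 0.142 ]] [104 113]
side face 1222 [ 0.4153 -0.0076  0.0302] [0.5449 0.0499 0.1   ] [0.4739 0.0054 0.0791]
  y=kx+c [ 0.1318 -0.0609] yaw deg 7.508832872545374 860 x range [0.4172 0.5439]
side ptop 338 [ 0.4162 -0.0069  0.1046] [0.5468 0.0233 0.1151] [0.479  0.0071 0.1096]
  y=kx+c [ 0.1291 -0.0565] yaw deg 7.35814511792673 279 x range [0.4175 0.5461]
side roof 6671 [0.3559 0.1306 0.125 ] [0.683  0.4476 0.136 ] [0.4865 0.2613 0.1294]
  rect ((0.5187877416610718, 0.2876704931259155), (0.29498907923698425, 0.2845398783683777), 7.826695442199707)
side sil 0.84 [276.3, 273.1] 1984 [ 0.406  -0.0076 -0.0029] [0.5759 0.1605 0.1163]
  fit [-0.2934  0.1661] [0.4085 0.5447] 0.038804023148561254
```

move_arm(steps=[0,0,-0.14,0,0,0.04,0,0,0,-0.28,0.02,-0.04,0.04,0,0,0,-0.42,0.05,-0.08,0.04,0,0,0,-0.56,0.07,-0.12,0.04,0,0,0,-0.7,0.1,-0.16,0.04,0,0,0,-0.84,0.12,-0.2,0.04,0,0,0,-0.98,0.15,-0.24,0.04,0,0,0,-1.12,0.17,-0.28,0.04,0,0,0,-1.154,0.2,-0.32,0.04,0,0,0,-1.154,0.22,-0.36,0.04,0,0,0,-1.154,0.25,-0.4,0.04,0,0,0,-1.154,0.27,-0.44,0.04,0])

```text
time: 2.0
tool_pos: [0.4251, 0.086, 0.2596]
ee_rot: [3.14, 0.0, 1.703]
wrist_force: [0.8, 1.0, -0.2]
width: 0.0018
finger_force: 0.0
```

move_arm(steps=[0,0,0,0.02,-0.045,0,0,0,0,0,0.04,-0.09,0,0,0,0,0,0.063,-0.138,0,0,0,0,0,0.063,-0.138,-0.04,0,0,0,0,0.063,-0.138,-0.08,0,0,0,0,0.063,-0.138,-0.12,0,0,0,0,0.063,-0.138,-0.15,0,0,0,0,0.063,-0.138,-0.166,0,0,0,0,0.063,-0.138,-0.166,0,0,0,0,0.063,-0.138,-0.166,0])

```text
time: 3.0
tool_pos: [0.4873, -0.05, 0.094]
ee_rot: [3.141, 0.0, 1.704]
wrist_force: [1.0, 0.6, 0.5]
width: 0.0004
finger_force: 0.0
```

```bash
python3 - <<'E'
from h import *
im,d=snapshot("side"); cv2.imwrite("pics/s1.png",cv2.resize(im[150:350,150:450,::-1],None,fx=2.5,fy=2.5))
o=get_obs(); print(o["tool_pos"],o["ee_rot"],o["wrist_force"])
E
```

```text
[ 0.48793542 -0.05016448  0.09493743] [3.13924520e+00 8.28842730e-04 1.70385135e+00] [-0.43914875  0.40023936  0.14270099]
```

View pics/s1.png

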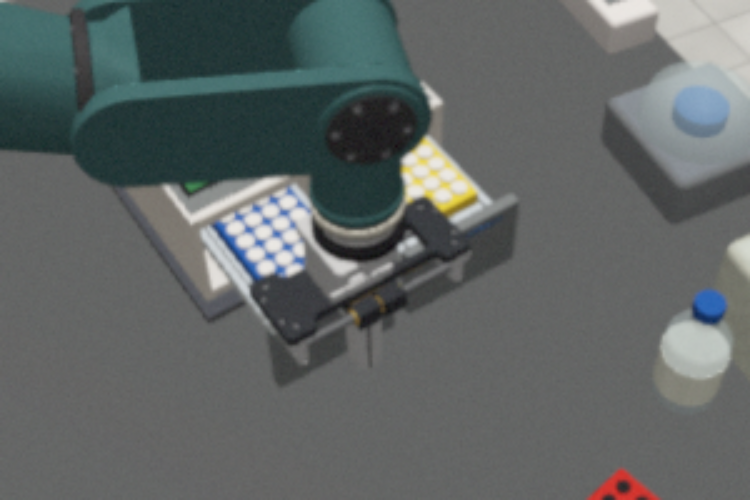

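The shut fingers stand in front of the centre of the blue panel, around (370,340) in the crop. Clearance looks fine, so I'll push along the drawer axis.

move_arm(steps=[0,0,0,-0.002,0.015,0,0,0,0,0,-0.004,0.03,0,0,0,0,0,-0.005,0.038,0,0,0,0,0,-0.006,0.045,0,0,0,0,0,-0.007,0.053,0,0,0,0,0,-0.008,0.062,0,0,0,0,0,-0.0095,0.072,0,0,0,0,0,-0.011,0.082,0,0,0,0,0,-0.0123,0.092,0,0,0,0,0,-0.0135,0.102,0,0,0,0,0,-0.015,0.112,0,0,0,0,0,-0.016,0.12,0,0])

```text
time: 4.25
tool_pos: [0.4709, 0.071, 0.0935]
ee_rot: [3.141, -0.0, 1.704]
wrist_force: [1.6, -3.0, 1.5]
width: 0.0004
finger_force: 1.5
```

move_arm(steps=[0,0,0,-0.001,0.008,0,0,0,0,0,-0.002,0.016,0,0,0,0,0,-0.003,0.024,0,0,0,0,0,-0.004,0.032,0,0,0,0,0,-0.005,0.038,0,0,0,0,0,-0.0055,0.041,0,0,0,0,0,-0.0058,0.043,0,0])

```text
time: 4.95
tool_pos: [0.4652, 0.1133, 0.0934]
ee_rot: [3.142, 0.0, 1.704]
wrist_force: [0.6, -2.7, 2.4]
width: 0.0006
finger_force: 1.3
```

move_arm(steps=[0,0,0,-0.0003,0.002,0,0,0,0,0,-0.0005,0.004,0,0,0,0,0,-0.0007,0.005,0,0,0,0,0,-0.0008,0.006,0,0])

```text
time: 5.35
tool_pos: [0.4646, 0.1173, 0.0934]
ee_rot: [-3.141, 0.004, 1.703]
wrist_force: [2.2, -8.1, 1.7]
width: 0.0003
finger_force: 4.4
```

move_arm(steps=[0,0,0,-0.0001,0.001,0,0,0,0,0,-0.0003,0.002,0,0,0,0,0,-0.0003,0.002,0,0,0,0,0,-0.0003,0.002,0,0])

```text
time: 5.75
tool_pos: [0.4646, 0.1173, 0.0934]
ee_rot: [-3.141, 0.008, 1.702]
wrist_force: [2.3, -11.7, 1.3]
width: 0.0005
finger_force: 6.0
```

The TCP stays put while the force rises to 11.7 N, at the stop position I worked out. The drawer is home. I'll back off, rise and look.

move_arm(steps=[0,0,0,0.001,-0.01,0,0,0,0,0,0.003,-0.025,0,0,0,0,0,0.005,-0.04,0,0,0,0,0,0.005,-0.04,0.04,0,0,0,0,0.005,-0.04,0.08,0,0,0,0,0.005,-0.04,0.12,0,0,0,0,-0.03,-0.09,0.13,0,0,0,0,-0.06,-0.13,0.13,0,0,0,0,-0.06,-0.17,0.13,0,0,0,0,-0.06,-0.2,0.13,0,0,0,0,-0.06,-0.2,0.13,0])

```text
time: 6.85
tool_pos: [0.4034, -0.081, 0.2231]
ee_rot: [-3.141, -0.001, 1.699]
wrist_force: [0.0, 0.3, -0.7]
width: 0.0006
finger_force: 0.0
```

```bash
python3 - <<'E'
from h import *
np.set_printoptions(precision=4,suppress=True)
for c in ("top","side"):
    im,d=snapshot(c); cv2.imwrite(f"pics/{c}2.png",cv2.resize(im[150:350,100:400,::-1],None,fx=2,fy=2))
    for n in ("start_a_top","drawer_a_front"):
        for r in spot_point(c,n)[:3]:
            print(c,n,round(r["score"],2),r["uv"],at_depth(c,r["uv"],d),at_z(c,r["uv"],.15))
    g=(im[...,1].astype(int)>im[...,0]+50)&(im[...,1]>im[...,2].astype(int)+40)&(im[...,1]>140)
    n,l,s,ce=cv2.connectedComponentsWithStats(g[150:350].astype(np.uint8))
    for i in range(1,n):
        if s[i,4]>20: uv=ce[i]+[0,150]; print(c,"green",s[i,4],uv,at_depth(c,uv,d),at_z(c,uv,.15))
o=get_obs(); print(o["tool_pos"],o["time"])
a=cv2.imread("pics/top2.png");b=cv2.imread("pics/side2.png");cv2.imwrite("pics/both2.png",cv2.resize(np.hstack([a,b]),(800,267)))
E
```

```text
top start_a_top 0.63 [451.9, 299.2] [ 0.4439 -0.2993  0.0629] [ 0.4475 -0.279   0.15  ]
top start_a_top 0.57 [234.6, 283.0] [0.4878 0.1888 0.1541] [0.4878 0.1894 0.15  ]
top drawer_a_front 0.71 [269.3, 295.6] [0.4562 0.1243 0.0293] [0.46   0.1149 0.15  ]
top green 22 [  0.3636 161.4091] [0.7694 0.7351 0.1105] [0.7612 0.7134 0.15  ]
top green 831 [273.722  224.3045] [0.6178 0.1077 0.1007] [0.6134 0.1043 0.15  ]
top green 85 [222.6353 215.4471] [0.6335 0.2142 0.1528] [0.6338 0.2147 0.15  ]
top green 65 [229.9231 244.1385] [0.5726 0.2018 0.1309] [0.5715 0.1991 0.15  ]
top green 1526 [457.1599 299.2248] [ 0.4436 -0.3118  0.0622] [ 0.4473 -0.2905  0.15  ]
top green 91 [232.2088 284.1538] [0.4854 0.1943 0.1518] [0.4853 0.1945 0.15  ]
side drawer_a_front 0.52 [254.8, 247.8] [ 0.3917 -0.1014  0.3506] [0.4394 0.0606 0.15  ]
side green 46 [302.8261 179.3478] [0.6349 0.2155 0.1504] [0.6351 0.2159 0.15  ]
side green 208 [324.2067 225.3702] [0.6308 0.0876 0.1044] [0.6108 0.0513 0.15  ]
side green 27 [311.8889 207.2222] [0.6324 0.1589 0.1021] [0.6115 0.1171 0.15  ]
side green 25 [305.48 210.24] [0.6133 0.157  0.1016] [0.5932 0.1149 0.15  ]
side green 26 [299.3077 213.6154] [0.5937 0.1523 0.1029] [0.5751 0.1114 0.15  ]
side green 29 [314.7931 219.9655] [0.6181 0.1139 0.1047] [0.5989 0.0765 0.15  ]
side green 26 [308.     223.1154] [0.5984 0.1123 0.1043] [0.5801 0.0746 0.15  ]
side green 899 [535.9488 303.5417] [ 0.8788 -0.3613  0.1934] [ 0.913  -0.3468  0.15  ]
[ 0.4042 -0.0777  0.2233] 7.15
```

View pics/both2.png

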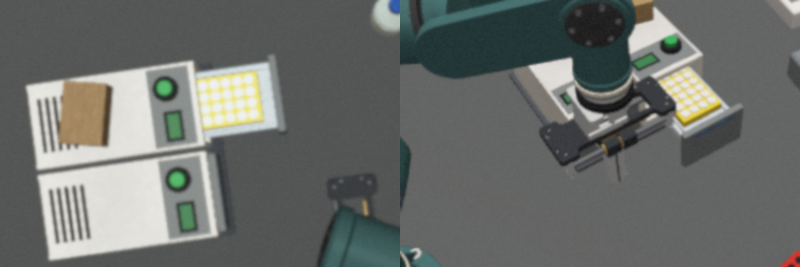

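The blue drawer is shut and the yellow one is unchanged. The blue module's button is at (178,180) in the left half, measured at (0.485, 0.194, 0.151).

move_arm(steps=[0,0,0,0.01,0.04,0,0,0,0,0,0.025,0.08,0,0,0,0,0,0.035,0.12,0,0,0,0,0,0.05,0.16,0,0,0,0,0,0.06,0.2,0,0,0,0,0,0.07,0.24,0,0,0,0,0,0.081,0.273,0,0,0,0,0,0.081,0.273,-0.02,0,0,0,0,0.081,0.273,-0.04,0,0,0,0,0.081,0.273,-0.05,0,0,0,0,0.081,0.273,-0.05,0])

```text
time: 8.25
tool_pos: [0.4837, 0.1946, 0.1715]
ee_rot: [-3.138, 0.0, 1.705]
wrist_force: [-0.6, 0.3, -0.1]
width: 0.0007
finger_force: 0.0
```

move_arm(steps=[0,0,0,0.001,0,-0.003,0,0,0,0,0.001,0,-0.006,0,0,0,0,0.001,0,-0.009,0,0,0,0,0.001,0,-0.011,0,0,0,0,0.001,0,-0.011,0])

```text
time: 8.75
tool_pos: [0.4868, 0.1941, 0.1633]
ee_rot: [3.139, -0.0, 1.703]
wrist_force: [0.6, 1.1, 2.8]
width: 0.0002
finger_force: 1.4
```

move_arm(steps=[0,0,0,-0.001,0,-0.002,0,0,0,0,-0.001,0,-0.004,0,0,0,0,-0.001,0,-0.005,0,0,0,0,-0.001,0,-0.005,0])

```text
time: 9.15
tool_pos: [0.4865, 0.1941, 0.1611]
ee_rot: [3.136, -0.0, 1.704]
wrist_force: [0.8, -0.0, 12.9]
width: 0.0003
finger_force: 6.2
```

12.9 N is well above the 4 N full-travel force, and the fingertips stand at 0.147 m, so the button has bottomed out. I'll let go and rise.

move_arm(steps=[0,0,0,0,0,0,0,0,0,0,0,0,0.01,0,0,0,0,0,0,0.03,0,0,0,0,0,0,0.06,0,0,0,0,0,0,0.1,0,0,0,0,0,-0.04,0.12,0,0,0,0,-0.03,-0.08,0.12,0,0,0,0,-0.06,-0.12,0.12,0,0,0,0,-0.07,-0.16,0.12,0,0,0,0,-0.08,-0.2,0.12,0,0,0,0,-0.08,-0.24,0.12,0,0,0,0,-0.08,-0.24,0.12,0])

```text
time: 10.35
tool_pos: [0.4039, -0.0495, 0.2766]
ee_rot: [-3.139, 0.001, 1.697]
wrist_force: [-0.2, 0.9, -1.1]
width: 0.0003
finger_force: 0.0
```

```bash
python3 - <<'E'
from h import *
im,d=snapshot("top"); cv2.imwrite("pics/t3.png",cv2.resize(im[150:350,100:500,::-1],None,fx=2,fy=2))
print(at_depth("top",[232.2,284.2],d),get_obs()["wrist_force"],get_obs()["tool_pos"])
E
```

```text
[0.48526595 0.19426788 0.15197432] [ 0.6143     -0.15653466  0.50062938] [ 0.40422273 -0.04741705  0.27665656]
```

View pics/t3.png

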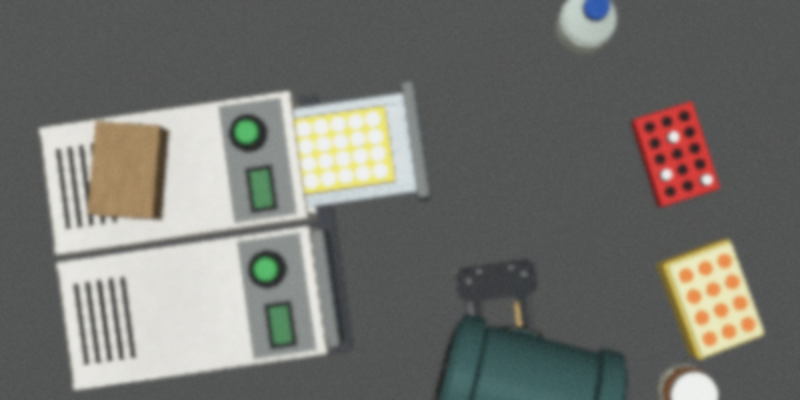

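The picture shows the blue drawer shut, its button up again at (266,268) with its top at 0.152 m, and nothing else disturbed. I'm handing in.

```bash
python3 -c "
from bench import *
print(close_job())"
```

```text
the job is handed in; nothing more can be done
None
```

The blue plate's drawer was pushed fully home, then its start button was pressed to the bottom and released, and the job is handed in; the last picture showed the yellow drawer and the bystanders in view undisturbed.

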